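Find the rattling tin and hold it out

ROBOT

A 6-joint arm with a two-finger parallel gripper is mounted at the origin on the work surface. World frame = base frame: x ahead of the robot, y to its left, z up, the work surface at z = 0. Lengths are in m, angles in rad, forces in N, time in s.
With the tool pointing down it reaches from about 0.35 to 0.725 m from the base axis. Payload 4.3 kg.
Tool frame: the origin (TCP) lies on the centre line of the jaws, within the pads' length; the fingertips stand 17 mm ahead of it and the grasp point (between the pads) lies 2 mm behind it; z points along the fingers, y is the line along which they close (so a half turn about z gives the same grasp; the last joint's range is limited). The gripper opens to 85 mm and grips with 20 to 120 N. Pads are 22 mm wide; open, the fingers measure 114 mm over their backs; the gripper's body (76 mm by 85 mm) begins 54 mm behind the grasp point. The pads swing forward as they close: fully open they stand 13 mm farther back than shut.
Start: joints at [-0.11, 0.377, 0.081, 1.274, 0, 1.46], TCP at [0.575, 0, 0.248] pointing down, gripper open.
Joint ranges: [-2.72, 2.72], [-0.84, 1.66], [-1.02, 1.22], [-1.77, 2.12], [-1.37, 1.28], [-3.14, 3.14]. Speed limits (rad/s): [2.57, 2.57, 3.14, 3.14, 3.14, 3.14].

INTERFACE

Orientations are given as [roll, pitch, yaw] about the fixed x, y, z axes, in that order (R = Rz(yaw) Ry(pitch) Rx(roll)).
In Python, from rig import status, optics, arm, nets gives the robot as it stands. The module is installed in compiled form; this text tells all that it offers.
- The arm moves only by the shell command python3 -m handwheel 'ROWS' [FORCE]. ROWS is JSON, a list of rows, each a list of 7 numbers: the shift along the world's x, y, z scaled (see below), then the turn, a rotation vector about the world's x, y, z scaled (see below), then the finger opening in mm, from 0 to 85.4. In form: [[dx, dy, dz, wx, wy, wz, hand], ...]. A call has 1 to 5 rows; each row shifts and turns the commanded pose from where the row before left it; what a row does not reach is not made up. The controller multiplies each number of a shift by 50 mm and each number of a turn by 0.08 rad. A row lasts 1/8 s, in which the tool goes at most 62.5 mm and 10.7 degrees, less where a joint would pass 70% of its speed; a pose out of reach is approached as far as the arm can. A call with a number of a shift or a turn outside -1 to 1 is refused whole. A call with a gripper value outside its range is refused whole. The fingers move at their own pace and stop on an object; FORCE is the grip in N (left out, the last holds). Time passes only in rows, so rows that do not move let the fingers close. It gives the time, the measured TCP pose, the force, the opening and the grip force at its end, in the units of the state.
- status.observe(): the state, without advancing time (a new reading comes with each control period).
- optics.grab_frame(name): name is "scene" or "side" or "wrist"; returns the picture (384x512x3 uint8, blue, green, red); there is no depth.
- optics.camera_model(name): a dict with "vfov" (degrees; the focal length in pixels is half the picture's height over the tangent of half this angle, whatever the lens; pixels are square), "cx", "cy" (the principal point, pixels), "R" (3x3) and "t" (3): a world point X has camera coordinates R X + t; the wrist camera has in their place "hand_eye" (4x4, takes a point from camera to tool coordinates, whose origin is the TCP and whose axes are the flange's). Camera axes: x right, y down, z forward; pixel columns grow to the right and rows downward; lengths in m; the calibration is good to about 2 mm. The wrist camera is an equidistant fisheye: a pixel r from the principal point sees the ray r / f radians off the axis. A picture is of the moment at which its call begins: read the wrist's pose just before it. camera_model takes no time and is no camera call.
- arm.job_done(): hands the job in; it is judged then, once.
Trained networks look in the newest picture that a camera, given by its name, has taken for a name from the list of things; names that differ only in an ending like _2 or _b are one class to them, and where a whole thing is asked for, a point or a joint stands for the part that bears it (a point fixed in the world has none). Each returns a list of dicts, best first, with "confidence" (0 to 1); they miss things now and then, are a little off and sometimes report something else, mostly with a low value. They report only what shows in the picture. A call takes as long as a camera call. They do not tell look-alikes from the thing itself.
- nets.spot_in(camera, query): "uv" ([column, row] in pixels, amid what is visible of it).
- nets.silhouettes(camera, query): "mask" (384x512 bool, what is visible of it) and "uv" ([column, row] in pixels, amid what is visible of it).
The state is a dict: "time_s": time; "qpos": joint angles; "dq": joint speeds; "joint_torque": joint torques, N m; "ee_pos": TCP position; "eef_rot": TCP orientation; "contact_force": force on the tool from outside, world axes, zero at the start; "wrist_torque": the same for the moment, N m; "opening": finger opening in m; "grasp_force": force on a finger pad.
Only numpy, scipy, OpenCV 4.12 (cv2) and the standard library are available. Lean on these libraries where they do the work, as an engineer would, in place of code of your own. Each camera call takes 0.05 s, during which the arm holds its last target. There are 200 camera calls.

TASK

One of the three closed tins in the open tray has the spare ball of the pump's check valve loose in it, while the other two are packed tight with washers: pick up the tins and shake them until you have the one that rattles. Stand any tin that stays quiet back upright in the tray, leave everything else as it is, and finish still holding the rattling tin: hold it out level and still over the opened flap, a good hand's width above it, and do not put it down or let go.

Things in the scene. Friction and masses are not known exactly. Their poses are not given: they have to be found in the camera images.
- tray: fixed shallow white plastic tray, 170 mm (its x, pointing away from the robot towards the flap) by 540 mm (its y), 30 mm high, walls and floor 4 mm thick; origin at the centre of its underside, on the counter; it is turned by up to about 12 degrees. A brass elbow and a flat spanner also lie in it, at its two ends.
- flap_mid (a point): centre of the tray's white flap, 168 by 534 by 5 mm, which is hinged along the tray's far long edge and lies folded open, almost flat, on the counter beyond the tray; this point is on its upper face, about 20 mm above the counter and 85 mm beyond the tray's far edge. It stays open by itself.
- tin_a_mid (a point): centre (half-way up) of one of three outwardly identical closed rectangular tins of plain steel, 116 mm long (its x), 54 mm wide (its y), 52 mm high (its z, up); 30 mm above the counter while it stands in the tray; the lid stays on. The three stand in a row along the tray, about 140 mm apart, long side across it
- tin_b_mid (a point): the same for the second tin. One of the three (any of them, at any place: neither looks, weight nor name tell) holds a loose solid steel ball, 39 mm, about 240 g, that rolls freely in the tin's 110 by 48 by 46 mm hollow and knocks on the walls when the tin is shaken or tipped, then stays about where it rolled while the tin is level; nothing moves in the other two, packed full
- tin_c_mid (a point): the same for the third tin. Full or with the ball, a tin weighs 300 to 490 g, each differently; the names a, b, c say nothing of the place in the row
- elbow: bystander: brass pipe elbow, about 45 by 45 mm and 26 mm high, lying in the tray's +y end; origin under its middle
- spanner: bystander: flat steel spanner, 130 mm long, 8 mm high, lying across the tray in its -y end; origin under its middle
- tape_roll: bystander: white tape roll, 76 mm across, 25 mm high, on a wooden foot with an upright steel post 124 mm high; origin under its centre
- cleaner: bystander: upright white bottle, 68 mm across, 190 mm high; origin under its centre
- mug: bystander: white plastic mug, 90 mm across, 100 mm high; origin under its centre
- scrub_brush: bystander: wooden scrubbing brush, 130 by 48 by 40 mm; origin under its centre
There are look-alikes about, which are no part of the job. Leave any orange look-alike of the part that bears tin_c_mid alone. Leave any red look-alike of the part that bears tin_b_mid alone.

How it is judged:
On the way:
1. the tin with the loose ball has been lifted clear of the tray and shaken or tipped so that the ball runs against one of its walls (((distance between tin_a_mid and spare_center below 0.055 m and height (world z) of tin_a_mid above 0.07 m and (contact force between spare and tin_a above 4 N or x of spare_center in the frame of tin_a above 0.03 m or x of spare_center in the frame of tin_a below -0.03 m or y of spare_center in the frame of tin_a above 0.0035 m or y of spare_center in the frame of tin_a below -0.0035 m)) or (distance between tin_b_mid and spare_center below 0.055 m and height (world z) of tin_b_mid above 0.07 m and (contact force between spare and tin_b above 4 N or x of spare_center in the frame of tin_b above 0.03 m or x of spare_center in the frame of tin_b below -0.03 m or y of spare_center in the frame of tin_b above 0.0035 m or y of spare_center in the frame of tin_b below -0.0035 m)) or (distance between tin_c_mid and spare_center below 0.055 m and height (world z) of tin_c_mid above 0.07 m and (contact force between spare and tin_c above 4 N or x of spare_center in the frame of tin_c above 0.03 m or x of spare_center in the frame of tin_c below -0.03 m or y of spare_center in the frame of tin_c above 0.0035 m or y of spare_center in the frame of tin_c below -0.0035 m)))).
At the end, for the whole second after the job is handed in: the tin with the loose ball is held in the fingers, still and within 14 degrees of upright, its centre over the opened flap and 110 to 400 mm above the counter; the other two stand upright (within 8 degrees) on the tray floor, released and at rest; the flap is still open (height (world z) of flap_mid below 0.06 m and ((distance between tin_a_mid and spare_center below 0.055 m and (x of tin_a_mid in the frame of tray between 0.095 and 0.27 m and y of tin_a_mid in the frame of tray between -0.27 and 0.27 m and height (world z) of tin_a_mid between 0.11 and 0.4 m and angle between tin_a's own z axis and vertical below 0.25 rad and linear speed of tin_a below 0.03 m/s and contact force between tin_a and the fingers above 1 N) and (x of tin_b_mid in the frame of tray between -0.081 and 0.081 m and y of tin_b_mid in the frame of tray between -0.266 and 0.266 m and height (world z) of tin_b_mid below 0.036 m and angle between tin_b's own z axis and vertical below 0.15 rad and linear speed of tin_b below 0.02 m/s and contact force between tin_b and the fingers below 0.3 N) and (x of tin_c_mid in the frame of tray between -0.081 and 0.081 m and y of tin_c_mid in the frame of tray between -0.266 and 0.266 m and height (world z) of tin_c_mid below 0.036 m and angle between tin_c's own z axis and vertical below 0.15 rad and linear speed of tin_c below 0.02 m/s and contact force between tin_c and the fingers below 0.3 N)) or (distance between tin_b_mid and spare_center below 0.055 m and (x of tin_b_mid in the frame of tray between 0.095 and 0.27 m and y of tin_b_mid in the frame of tray between -0.27 and 0.27 m and height (world z) of tin_b_mid between 0.11 and 0.4 m and angle between tin_b's own z axis and vertical below 0.25 rad and linear speed of tin_b below 0.03 m/s and contact force between tin_b and the fingers above 1 N) and (x of tin_a_mid in the frame of tray between -0.081 and 0.081 m and y of tin_a_mid in the frame of tray between -0.266 and 0.266 m and height (world z) of tin_a_mid below 0.036 m and angle between tin_a's own z axis and vertical below 0.15 rad and linear speed of tin_a below 0.02 m/s and contact force between tin_a and the fingers below 0.3 N) and (x of tin_c_mid in the frame of tray between -0.081 and 0.081 m and y of tin_c_mid in the frame of tray between -0.266 and 0.266 m and height (world z) of tin_c_mid below 0.036 m and angle between tin_c's own z axis and vertical below 0.15 rad and linear speed of tin_c below 0.02 m/s and contact force between tin_c and the fingers below 0.3 N)) or (distance between tin_c_mid and spare_center below 0.055 m and (x of tin_c_mid in the frame of tray between 0.095 and 0.27 m and y of tin_c_mid in the frame of tray between -0.27 and 0.27 m and height (world z) of tin_c_mid between 0.11 and 0.4 m and angle between tin_c's own z axis and vertical below 0.25 rad and linear speed of tin_c below 0.03 m/s and contact force between tin_c and the fingers above 1 N) and (x of tin_a_mid in the frame of tray between -0.081 and 0.081 m and y of tin_a_mid in the frame of tray between -0.266 and 0.266 m and height (world z) of tin_a_mid below 0.036 m and angle between tin_a's own z axis and vertical below 0.15 rad and linear speed of tin_a below 0.02 m/s and contact force between tin_a and the fingers below 0.3 N) and (x of tin_b_mid in the frame of tray between -0.081 and 0.081 m and y of tin_b_mid in the frame of tray between -0.266 and 0.266 m and height (world z) of tin_b_mid below 0.036 m and angle between tin_b's own z axis and vertical below 0.15 rad and linear speed of tin_b below 0.02 m/s and contact force between tin_b and the fingers below 0.3 N)))); the arm keeps its last pose, push and grip.
It fails at once if a bystander (the brass elbow, the spanner, the tape roll on its post, the bottle, the mug, the scrubbing brush) is disturbed: moved by more than 30 mm (distance of any of elbow, spanner, tape_roll, cleaner, mug, scrub_brush from where it was at the start of the episode above 0.03 m).
It also fails if it takes over 61 s, if anything falls off the work surface, if the arm or the gripper's body presses on something with over 40 N, if the wrist force passes 120 N, or if a joint passes its speed limit or range.

## Working session

There is one attempt and no reset: what is moved stays moved. The work goes in short steps, Python scripts to look and compute and a shell command to move; the robot and the scene stay as the last step left them, time stands still between calls to the robot, and variables do not carry over. Pictures are saved under pics/ and viewed, at most 10 in all, crops included, and the job is handed in when it is done.

```bash
mkdir -p pics
python3 - <<'E'
from rig import status, optics, nets
import cv2, numpy as np
s=status.observe(); print({k:np.round(v,3).tolist() for k,v in s.items()})
a=optics.grab_frame("scene"); b=optics.grab_frame("side")
for n in("scene","side"):
    m=optics.camera_model(n); print(n,{k:np.round(v,3).tolist() for k,v in m.items()})
    for q in("tin_a_mid","tray","flap_mid"):
        print(q,[(np.round(d["uv"]).tolist(),round(d["confidence"],2)) for d in nets.silhouettes(n,q)][:6])
cv2.imwrite("pics/scene.png",a); cv2.imwrite("pics/side.png",b)
E
```

```text
{'time_s': 0.0, 'qpos': [-0.11, 0.378, 0.08, 1.274, 0.0, 1.461], 'dq': [-0.001, -0.0, -0.0, -0.001, -0.001, -0.0], 'joint_torque': [0.001, -46.36, 26.988, 0.021, -0.0, -0.0], 'ee_pos': [0.574, 0.0, 0.247], 'eef_rot': [-3.14, -0.0, 1.571], 'contact_force': [0.244, 0.055, 0.298], 'wrist_torque': [0.005, 0.009, 0.003], 'grasp_force': 0.0, 'opening': 0.085}
scene {'vfov': 46.829, 'cx': 259.166, 'cy': 185.898, 'R': [[-0.536, 0.844, 0.012], [0.589, 0.384, -0.711], [-0.605, -0.374, -0.703]], 't': [0.231, -0.211, 1.72]}
tin_a_mid [([202.0, 202.0], 0.93)]
tray [([228.0, 249.0], 0.62)]
flap_mid [([218.0, 261.0], 0.58)]
side {'vfov': 50.655, 'cx': 254.138, 'cy': 189.403, 'R': [[-0.824, -0.567, -0.017], [-0.409, 0.614, -0.675], [0.393, -0.549, -0.738]], 't': [0.362, 0.23, 1.411]}
tin_a_mid []
tray []
flap_mid [([188.0, 180.0], 0.62)]
```

View pics/scene.png

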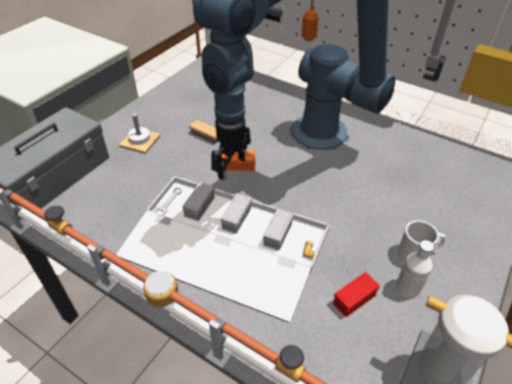

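View pics/side.png

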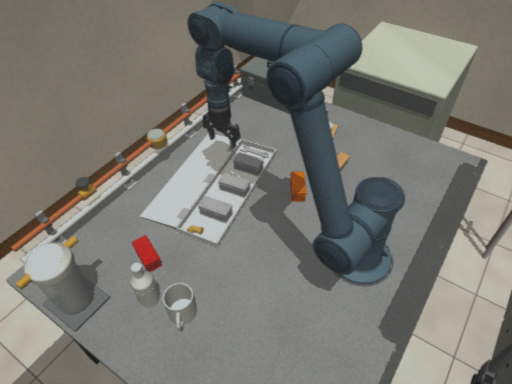

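The scene shows three grey tins in the tray at (199,200), (238,212) and (279,229). The elbow is at (309,250) and the spanner at (170,203). The look-alikes are orange at (238,160) and red at (356,293), both outside the tray. I choose the three grey ones.

```bash
cat > h.py <<'E'
from rig import status, optics, nets
import cv2, numpy as np
from scipy.spatial.transform import Rotation as Ro
def plane(name,uv,z,s=None):
    m=optics.camera_model(name); f=192/np.tan(np.radians(m["vfov"])/2)
    d=(np.array(uv,float)-[m["cx"],m["cy"]])/f
    if name!="wrist":
        r=np.array([*d,1.]); R=np.array(m["R"]); o=-R.T@m["t"]; r=R.T@r
    else:
        th=np.hypot(*d); r=np.array([*(d/max(th,1e-9)*np.sin(th)),np.cos(th)])
        H=np.array(m["hand_eye"]); W=Ro.from_euler("xyz",s["eef_rot"]).as_matrix()
        r=W@H[:3,:3]@r; o=W@H[:3,3]+s["ee_pos"]
    return o+r*(z-o[2])/r[2]
E
python3 - <<'E'
from h import *
for n,uv,z in [("tinL",(201,192),.056),("tinM",(240,204),.056),("tinR",(281,221),.056),("c1",(174,179),.03),("c2",(328,222),.03),("f1",(120,252),.02),("f2",(293,310),.02),("orange",(238,156),.05),("post",(136,116),.124),("tape",(139,138),.02),("red",(356,293),.04),("brush",(205,131),.03)]:
    print(n,plane("scene",uv,z).round(3))
for n,uv,z in [("tinL",(249,157),.056),("tinM",(235,182),.056),("tinR",(216,205),.056)]: print("side",n,plane("side",uv,z).round(3))
s=status.observe(); w=optics.grab_frame("wrist"); cv2.imwrite("pics/w.png",w)
for d in nets.silhouettes("wrist","tin_a_mid"):
    r=cv2.minAreaRect(np.argwhere(d["mask"])[:,::-1].astype(np.float32)); print(np.round(d["uv"]),d["confidence"],plane("wrist",d["uv"],.056,s).round(3),r)
E
```

```text
tinL [ 0.551 -0.142  0.056]
tinM [ 0.527 -0.01   0.056]
tinR [0.517 0.131 0.056]
c1 [ 0.533 -0.272  0.03 ]
c2 [0.423 0.243 0.03 ]
f1 [ 0.843 -0.212  0.02 ]
f2 [0.735 0.297 0.02 ]
orange [ 0.338 -0.146  0.05 ]
post [ 0.427 -0.52   0.124]
tape [ 0.427 -0.531  0.02 ]
red [0.613 0.416 0.04 ]
brush [ 0.269 -0.344  0.03 ]
side tinL [ 0.569 -0.153  0.056]
side tinM [ 0.533 -0.006  0.056]
side tinR [0.522 0.128 0.056]
[250. 267.] 0.84 [ 0.568 -0.124  0.056] ((248.1968231201172, 268.2759094238281), (52.8616943359375, 93.50870513916016), 82.47618103027344)
[217.  51.] 0.21 [0.535 0.128 0.056] ((214.743408203125, 54.29811477661133), (54.549407958984375, 109.22167205810547), 79.3803482055664)
```

View pics/w.png

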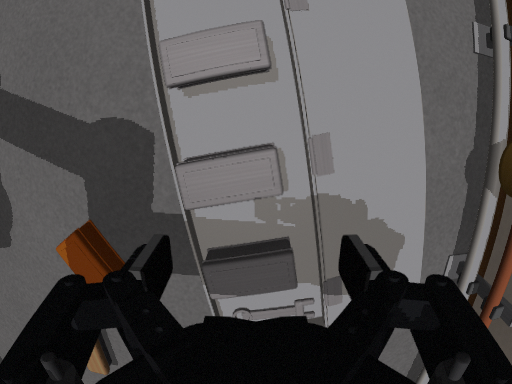

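The wrist view shows the same three tins at (215,54), (231,178) and (248,268). The spanner is at (275,310), and the orange look-alike is outside the tray at (90,255).

Run:
```python
from h import *
s=status.observe()
for n,c in [("M",[(177,162),(276,146),(283,193),(186,208)]),("R",[(162,40),(263,21),(270,67),(170,85)])]:
    p=np.array([plane("wrist",u,.056,s) for u in c])[:,:2]
    e=p[2]-p[3]+p[1]-p[0]; print(n,p.round(3).tolist(),p.mean(0).round(3),np.degrees(np.arctan2(e[1],e[0])))
p=[plane("wrist",u,.03,s)[:2] for u in [(150,20),(205,290)]]; print(p)
for n,c in [("front L top",[(205,254),(290,239),(296,252),(205,266)])]: print(n,[plane("wrist",u,.056,s)[:2].round(3).tolist() for u in c])
```

```text
M [[0.488, 0.008], [0.598, 0.025], [0.606, -0.028], [0.495, -0.046]] [ 0.547 -0.01 ] 9.08538756419421
R [[0.474, 0.145], [0.583, 0.162], [0.591, 0.11], [0.483, 0.094]] [0.533 0.128] 8.587674929159057
[array([0.44958723, 0.17906189]), array([ 0.50391721, -0.18009359])]
front L top [[0.514, -0.106], [0.617, -0.085], [0.625, -0.103], [0.512, -0.124]]
```

```bash
python3 -m handwheel '[[-0.4,0,0,0,0,-1,85],[-0.4,0,0,0,0,-1,85],[0,0,0,0,0,-1,85],[0,0,0,0,0,-1,85],[0,0,0,0,0,-1,85]]' 80; python3 -m handwheel '[[0,0,0,0,0,-1,85],[0,0,0,0,0,-1,85],[0,0,0,0,0,-1,85],[0,0,0,0,0,-1,85],[0,0,0,0,0,-1,85]]'; python3 -m handwheel '[[0,0,0,0,0,-1,85],[0,0,0,0,0,-1,85],[0,0,0,0,0,-1,85],[0,0,0,0,0,-1,85],[0,0,0,0,0,-1,85]]';  python3 -m handwheel '[[0,0,0,0,0,-1,85],[0,0,0,0,0,-1,85],[0,0,0,0,0,0,85]]'
```

```text
time_s: 1.12
ee_pos: [0.535, -0.0, 0.2485]
eef_rot: [3.141, -0.0, 1.168]
contact_force: [-0.9, 0.3, -0.8]
opening: 0.0849
grasp_force: 0.0
time_s: 1.75
ee_pos: [0.5351, -0.0, 0.2484]
eef_rot: [3.141, -0.0, 0.768]
contact_force: [0.1, 0.2, -0.3]
opening: 0.0854
grasp_force: 0.0
time_s: 2.38
ee_pos: [0.535, 0.0, 0.2484]
eef_rot: [3.141, -0.0, 0.368]
contact_force: [-0.3, -0.2, 0.6]
opening: 0.0851
grasp_force: 0.0
time_s: 2.75
ee_pos: [0.5351, -0.0, 0.2484]
eef_rot: [3.141, -0.0, 0.212]
contact_force: [0.5, -0.3, -0.1]
opening: 0.0848
grasp_force: 0.0
```

Run:
```python
from h import *
s=status.observe(); w=optics.grab_frame("wrist"); cv2.imwrite("pics/w2.png",w)
print(s["ee_pos"],s["eef_rot"])
for d in nets.silhouettes("wrist","tin_a_mid"):
    r=cv2.minAreaRect(np.argwhere(d["mask"])[:,::-1].astype(np.float32)); print(np.round(d["uv"]),d["confidence"],plane("wrist",d["uv"],.056,s).round(3),cv2.boxPoints(r).round().tolist())
```

```text
[ 5.35057556e-01 -1.38619460e-05  2.48407004e-01] [ 3.14141720e+00 -1.24120989e-04  2.11693227e-01]
[372. 161.] 0.74 [ 0.574 -0.129  0.056] [[340.0, 211.0], [350.0, 113.0], [405.0, 119.0], [395.0, 216.0]]
```

View pics/w2.png

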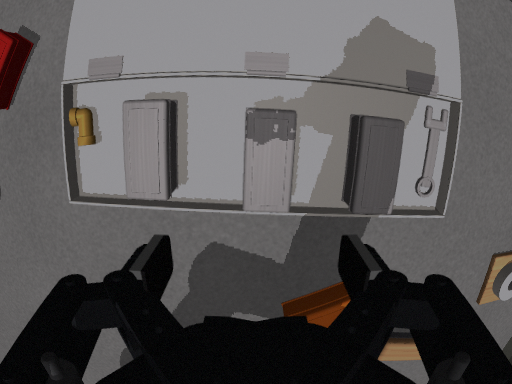

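The wrist view now shows the tins at (147,150), (270,160) and (378,165), with the elbow at (82,125) and the spanner at (432,150).

Run:
```python
from h import *
s=status.observe()
for n,c in [("M",[(247,109),(296,109),(291,211),(243,211)]),("R",[(124,101),(169,100),(169,198),(127,199)]),("L",[(361,117),(404,121),(392,214),(351,211)])]:
    p=np.array([plane("wrist",u,.056,s) for u in c])[:,:2]
    e=p[0]-p[3]+p[1]-p[2]; print(n,p.round(3).tolist(),p.mean(0).round(3),np.arctan2(e[1],e[0]))
print([plane("wrist",u,.03,s)[:2].round(3).tolist() for u in [(69,202),(445,216),(462,100),(64,82)]])
```

```text
M [[0.597, 0.022], [0.609, -0.029], [0.495, -0.051], [0.484, 0.003]] [ 0.546 -0.014] 0.1790338152699541
R [[0.582, 0.161], [0.591, 0.107], [0.481, 0.09], [0.468, 0.143]] [0.531 0.125] 0.15451940104556766
L [[0.618, -0.102], [0.629, -0.156], [0.517, -0.178], [0.51, -0.122]] [ 0.568 -0.14 ] 0.18377899144330384
[[0.431, 0.247], [0.523, -0.285], [0.687, -0.255], [0.595, 0.27]]
```

```bash
python3 -m handwheel '[[0.22,-0.26,0,0,0,-0.45,85],[0,0,-1,0,0,0,85],[0,0,-1,0,0,0,85],[0,0,-1,0,0,0,85],[0,0,-0.6,0,0,0,85]]'; python3 -m handwheel '[[0,0,-0.6,0,0,0,85],[0,0,0,0,0,0,85],[0,0,0,0,0,0,40],[0,0,0,0,0,0,40],[0,0,0,0,0,0,40]]' 80;python3 -m handwheel '[[0,0,0,0,0,0,40],[0,0,0,0,0,0,40],[0,0,0,0,0,0,40]]'
```

```text
time_s: 3.48
ee_pos: [0.5452, -0.0137, 0.0656]
eef_rot: [-3.141, 0.003, 0.173]
contact_force: [-0.2, -0.3, 0.1]
opening: 0.0848
grasp_force: 0.0
time_s: 4.1
ee_pos: [0.548, -0.0133, 0.0403]
eef_rot: [3.14, -0.004, 0.175]
contact_force: [0.2, 0.3, 5.7]
opening: 0.0528
grasp_force: 85.2
time_s: 4.47
ee_pos: [0.548, -0.0133, 0.0403]
eef_rot: [3.14, -0.004, 0.175]
contact_force: [0.6, 0.3, 6.4]
opening: 0.053
grasp_force: 85.2
```

```bash
cat > t.py <<'E'
from h import *
L=[]
s=status.observe(); W=Ro.from_euler("xyz",s["eef_rot"])
print("tool torque",W.inv().apply(s["wrist_torque"]).round(3),"F",np.round(s["contact_force"],2),np.round(s["qpos"],2),round(s["opening"],4))
E
python3 -m handwheel '[[0,0,1,0,0,0,40],[0,0,1,0,0,0,40],[0,0,0.8,0,0,0,40],[0,0,0,0,0,0,40],[0,0,0,0,0,0,40]]'; python3 t.py
python3 -m handwheel '[[0,0,0,-0.17,0.98,0,40],[0,0,0,-0.17,0.98,0,40],[0,0,0,-0.17,0.98,0,40],[0,0,0,-0.17,0.98,0,40],[0,0,0,0,0,0,40]]'; python3 -m handwheel '[[0,0,0,0,0,0,40],[0,0,0,0,0,0,40],[0,0,0,0,0,0,40]]';python3 t.py
python3 -m handwheel '[[0,0,0,0.17,-0.98,0,40],[0,0,0,0.17,-0.98,0,40],[0,0,0,0.17,-0.98,0,40],[0,0,0,0.17,-0.98,0,40],[0,0,0,0,0,0,40]]';python3 -m handwheel '[[0,0,0,0,0,0,40],[0,0,0,0,0,0,40]]'; python3 t.py
python3 -m handwheel '[[0,0,0,0.17,-0.98,0,40],[0,0,0,0.17,-0.98,0,40],[0,0,0,0.17,-0.98,0,40],[0,0,0,0.17,-0.98,0,40],[0,0,0,0,0,0,40]]'; python3 -m handwheel '[[0,0,0,0,0,0,40],[0,0,0,0,0,0,40],[0,0,0,0,0,0,40]]';python3 t.py
python3 -m handwheel '[[0,0,0,-0.17,0.98,0,40],[0,0,0,-0.17,0.98,0,40],[0,0,0,-0.17,0.98,0,40],[0,0,0,-0.17,0.98,0,40],[0,0,0,0,0,0,40]]'; python3 -m handwheel '[[0,0,0,0,0,0,40],[0,0,0,0,0,0,40]]';python3 t.py
```

```text
time_s: 5.1
ee_pos: [0.545, -0.0128, 0.1768]
eef_rot: [-3.141, 0.002, 0.175]
contact_force: [-0.5, 0.2, -3.8]
opening: 0.0529
grasp_force: 87.3
tool torque [0.039 0.008 0.029] F [-0.52  0.19 -3.78] [-0.14  0.35 -0.15  1.08 -0.    2.83] 0.0529
time_s: 5.72
ee_pos: [0.5454, -0.0127, 0.1745]
eef_rot: [-3.139, 0.324, 0.176]
contact_force: [0.0, 0.8, -3.4]
opening: 0.0529
grasp_force: 87.2
time_s: 6.1
ee_pos: [0.5458, -0.0131, 0.1789]
eef_rot: [-3.141, 0.317, 0.175]
contact_force: [-0.3, -0.1, -3.3]
opening: 0.0527
grasp_force: 87.2
tool torque [-0.034  0.49  -0.027] F [-0.35 -0.14 -3.35] [-0.1   0.62  0.25  1.5  -0.08  2.88] 0.0527
time_s: 6.72
ee_pos: [0.5439, -0.013, 0.179]
eef_rot: [3.141, 0.001, 0.174]
contact_force: [-0.3, -0.2, -2.9]
opening: 0.053
grasp_force: 87.2
time_s: 6.98
ee_pos: [0.5467, -0.013, 0.1783]
eef_rot: [3.141, 0.0, 0.175]
contact_force: [-0.3, 1.2, -3.5]
opening: 0.0525
grasp_force: 87.2
tool torque [-0.023 -0.003 -0.009] F [-0.27  1.17 -3.46] [-0.14  0.35 -0.14  1.08 -0.    2.83] 0.0525
time_s: 7.6
ee_pos: [0.544, -0.0129, 0.1771]
eef_rot: [3.141, -0.314, 0.174]
contact_force: [0.1, 0.1, -3.7]
opening: 0.0526
grasp_force: 87.2
time_s: 7.98
ee_pos: [0.5468, -0.013, 0.1785]
eef_rot: [3.14, -0.318, 0.175]
contact_force: [-0.9, 0.6, -3.0]
opening: 0.0526
grasp_force: 87.2
tool torque [-0.028 -0.472 -0.042] F [-0.91  0.59 -3.03] [-0.2   0.12 -0.51  0.65  0.11  2.78] 0.0526
time_s: 8.6
ee_pos: [0.5479, -0.0128, 0.178]
eef_rot: [-3.142, -0.001, 0.176]
contact_force: [0.5, 0.2, -2.9]
opening: 0.053
grasp_force: 87.2
time_s: 8.85
ee_pos: [0.5455, -0.013, 0.1784]
eef_rot: [3.142, -0.001, 0.175]
contact_force: [-0.4, -0.2, -3.5]
opening: 0.0529
grasp_force: 87.2
tool torque [ 0.002  0.052 -0.007] F [-0.41 -0.22 -3.45] [-0.14  0.35 -0.15  1.08  0.    2.83] 0.0529
```

```bash
cat > t.py <<'E'
from h import *
T=[];F=[]
for i in range(10):
    optics.grab_frame("wrist"); s=status.observe(); W=Ro.from_euler("xyz",s["eef_rot"])
    T.append(W.inv().apply(s["wrist_torque"])); F.append(s["contact_force"])
print("MEAN tool torque",np.mean(T,0).round(4),"std",np.std(T,0).round(3),"F",np.mean(F,0).round(2),s["time_s"])
E
python3 t.py
python3 -m handwheel '[[0,0,0,-0.17,0.98,0,40],[0,0,0,-0.17,0.98,0,40],[0,0,0,-0.17,0.98,0,40],[0,0,0,-0.17,0.98,0,40],[0,0,0,0,0,0,40]]' >/dev/null; python3 -m handwheel '[[0,0,0,0,0,0,40],[0,0,0,0,0,0,40],[0,0,0,0,0,0,40]]' >/dev/null
python3 -m handwheel '[[0,0,0,0.17,-0.98,0,40],[0,0,0,0.17,-0.98,0,40],[0,0,0,0.17,-0.98,0,40],[0,0,0,0.17,-0.98,0,40],[0,0,0,0,0,0,40]]'>/dev/null;python3 -m handwheel '[[0,0,0,0,0,0,40],[0,0,0,0,0,0,40]]'; python3 t.py
```

```text
MEAN tool torque [ 0.004   0.0046 -0.0004] std [0.026 0.025 0.028] F [-0.04 -0.19 -3.27] 9.35
time_s: 11.22
ee_pos: [0.5467, -0.013, 0.1783]
eef_rot: [3.141, 0.0, 0.175]
contact_force: [0.1, -0.1, -2.8]
opening: 0.0531
grasp_force: 87.2
MEAN tool torque [-0.0063  0.002   0.0006] std [0.026 0.032 0.029] F [-0.09 -0.14 -3.21] 11.725
```

Tin M is quiet: its level torque is the same after tipping both ways. I'll put it back.

```bash
python3 -m handwheel '[[0,0,-1,0,0,0,40],[0,0,-1,0,0,0,40],[0,0,-0.6,0,0,0,40],[0,0,-0.18,0,0,0,40],[0,0,0,0,0,0,40]]'; python3 -m handwheel '[[0,0,0,0,0,0,85],[0,0,0,0,0,0,85],[0,0,0,0,0,0,85],[0,0,0,0,0,0,85],[0,0,0,0,0,0,85]]'; python3 -m handwheel '[[0,0,1,0,0,0,85],[0,0,1,0,0,0,85],[0,0,0.8,0,0,0,85],[-0.28,1,0,0,0,0,85],[0,1,0,0,0,0,85]]'; python3 -m handwheel '[[0,0.8,0,0,0,0,85],[0,0,0,0,0,0,85]]'
python3 - <<'E'
from h import *
s=status.observe(); w=optics.grab_frame("wrist"); cv2.imwrite("pics/w3.png",w); cv2.imwrite("pics/s3.png",optics.grab_frame("scene"))
E
```

```text
time_s: 12.35
ee_pos: [0.546, -0.0129, 0.0406]
eef_rot: [3.141, -0.0, 0.175]
contact_force: [0.6, 0.2, -2.2]
opening: 0.0527
grasp_force: 87.4
time_s: 12.98
ee_pos: [0.546, -0.013, 0.0393]
eef_rot: [3.142, 0.0, 0.175]
contact_force: [0.2, 0.1, 0.2]
opening: 0.0849
grasp_force: 0.0
time_s: 13.6
ee_pos: [0.5318, 0.0876, 0.1802]
eef_rot: [3.141, -0.001, 0.173]
contact_force: [0.8, 0.2, 0.5]
opening: 0.0851
grasp_force: 0.0
time_s: 13.85
ee_pos: [0.5317, 0.1294, 0.1793]
eef_rot: [-3.141, -0.0, 0.179]
contact_force: [0.8, -0.1, -0.3]
opening: 0.0852
grasp_force: 0.0
```

View pics/w3.png

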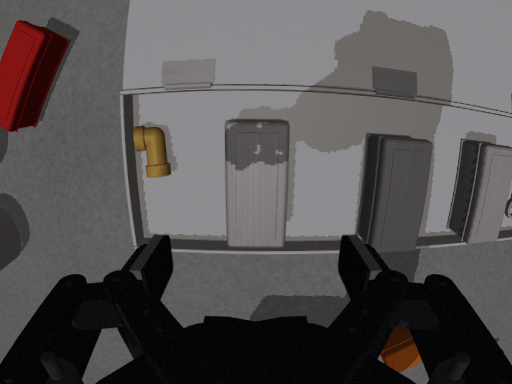

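The wrist view shows M upright again at (400,190). R is centred between the jaws at (257,184), and the elbow is clear of the fingers at (155,150).

```bash
python3 -m handwheel '[[0,-0.04,-1,0,0,0,85],[0,0,-1,0,0,0,85],[0,0,-0.5,0,0,0,85],[0,0,-0.28,0,0,0,85],[0,0,0,0,0,0,85]]'; python3 -m handwheel '[[0,0,0,0,0,0,40],[0,0,0,0,0,0,40],[0,0,0,0,0,0,40],[0,0,0,0,0,0,40],[0,0,0,0,0,0,40]]' 80
python3 -m handwheel '[[0,0,1,0,0,0,40],[0,0,1,0,0,0,40],[0,0,0.8,0,0,0,40],[0,0,0,0,0,0,40],[0,0,0,0,0,0,40]]'
python3 -m handwheel '[[0,0,0,-0.17,0.98,0,40],[0,0,0,-0.17,0.98,0,40],[0,0,0,-0.17,0.98,0,40],[0,0,0,-0.17,0.98,0,40],[0,0,0,0,0,0,40]]' >/dev/null; python3 -m handwheel '[[0,0,0,0,0,0,40],[0,0,0,0,0,0,40],[0,0,0,0,0,0,40]]' >/dev/null
python3 -m handwheel '[[0,0,0,0.17,-0.98,0,40],[0,0,0,0.17,-0.98,0,40],[0,0,0,0.17,-0.98,0,40],[0,0,0,0.17,-0.98,0,40],[0,0,0,0,0,0,40]]'>/dev/null;python3 -m handwheel '[[0,0,0,0,0,0,40],[0,0,0,0,0,0,40]]'; python3 t.py
python3 -m handwheel '[[0,0,0,0.17,-0.98,0,40],[0,0,0,0.17,-0.98,0,40],[0,0,0,0.17,-0.98,0,40],[0,0,0,0.17,-0.98,0,40],[0,0,0,0,0,0,40]]'>/dev/null; python3 -m handwheel '[[0,0,0,0,0,0,40],[0,0,0,0,0,0,40],[0,0,0,0,0,0,40]]' >/dev/null
python3 -m handwheel '[[0,0,0,-0.17,0.98,0,40],[0,0,0,-0.17,0.98,0,40],[0,0,0,-0.17,0.98,0,40],[0,0,0,-0.17,0.98,0,40],[0,0,0,0,0,0,40]]'>/dev/null; python3 -m handwheel '[[0,0,0,0,0,0,40],[0,0,0,0,0,0,40]]';python3 t.py
```

```text
time_s: 14.58
ee_pos: [0.5316, 0.1242, 0.0399]
eef_rot: [3.141, 0.001, 0.174]
contact_force: [0.4, 0.6, 0.4]
opening: 0.0854
grasp_force: 0.0
time_s: 15.2
ee_pos: [0.5337, 0.1256, 0.0423]
eef_rot: [-3.141, -0.004, 0.175]
contact_force: [-0.6, 0.9, 6.1]
opening: 0.053
grasp_force: 86.2
time_s: 15.82
ee_pos: [0.5311, 0.1248, 0.179]
eef_rot: [3.141, 0.002, 0.175]
contact_force: [0.4, 0.2, -3.7]
opening: 0.0526
grasp_force: 86.9
time_s: 17.7
ee_pos: [0.5327, 0.1251, 0.1803]
eef_rot: [3.141, 0.0, 0.175]
contact_force: [0.2, -0.3, -4.5]
opening: 0.0529
grasp_force: 87.7
MEAN tool torque [-0.0176 -0.0416 -0.0055] std [0.041 0.027 0.028] F [ 0.15  0.08 -3.97] 18.2
time_s: 20.08
ee_pos: [0.5316, 0.125, 0.1805]
eef_rot: [3.141, -0.001, 0.175]
contact_force: [0.1, 0.2, -4.3]
opening: 0.0527
grasp_force: 88.5
MEAN tool torque [-0.0106  0.0724 -0.0076] std [0.024 0.023 0.02 ] F [-0.1   0.   -4.03] 20.575
```

R rattles: its level torque shifts by 0.11 N m between the two tips, with the expected sign. I'll carry it out over the flap.

```bash
python3 -m handwheel '[[0.4,-0.19,0,0,0,0,40],[0.4,-0.19,0,0,0,0,40],[0.4,-0.19,0,0,0,0,40],[0.4,-0.19,0,0,0,0,40],[0.4,-0.19,0,0,0,0,40]]';  python3 -m handwheel '[[0.4,-0.19,0,0,0,0,40],[0.4,-0.19,0,0,0,0,40],[0.4,-0.19,0,0,0,0,40],[0,0,0,0,0,0,40],[0,0,0,0,0,0,40]]'; python3 -m handwheel '[[0,0,0,0,0,0,40],[0,0,0,0,0,0,40],[0,0,0,0,0,0,40]]'; python3 t.py
python3 - <<'E'
from h import *
a=optics.grab_frame("scene")[130:330,90:350]; b=optics.grab_frame("side")[80:280,110:370]
cv2.imwrite("pics/f.png",cv2.resize(np.vstack([a,b]),None,fx=1.5,fy=1.5))
E
```

```text
time_s: 21.2
ee_pos: [0.6327, 0.0772, 0.1801]
eef_rot: [3.142, 0.0, 0.175]
contact_force: [0.6, 1.0, -3.5]
opening: 0.0526
grasp_force: 88.5
time_s: 21.82
ee_pos: [0.6914, 0.0493, 0.1799]
eef_rot: [-3.141, 0.001, 0.175]
contact_force: [0.6, -0.6, -3.7]
opening: 0.0525
grasp_force: 88.5
time_s: 22.2
ee_pos: [0.6918, 0.0492, 0.1806]
eef_rot: [3.141, -0.0, 0.175]
contact_force: [0.3, 0.4, -3.8]
opening: 0.0527
grasp_force: 88.5
MEAN tool torque [ 0.0041  0.0247 -0.0056] std [0.036 0.039 0.034] F [ 0.33 -0.05 -3.94] 22.7
```

View pics/f.png

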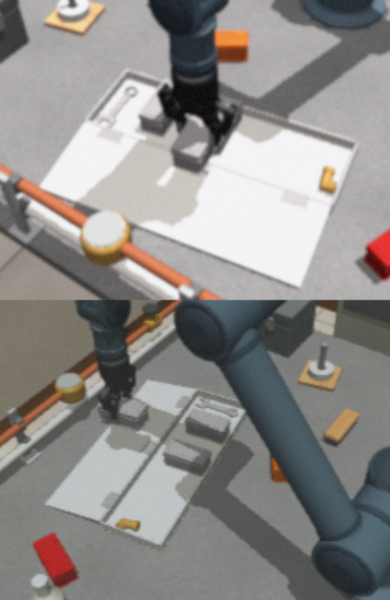

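Both other tins stand in the tray, and the held tin is level over the flap at (205,145) in the upper crop and (125,410) in the lower. The bystanders haven't moved.

```bash
python3 -c "
from rig import arm
print(arm.job_done())"
```

```text
the job is handed in; nothing more can be done
None
```

The job is handed in: the arm is holding the tin from the tray's +y end, the one whose weight shifted when tipped, level over the open flap; the middle tin tested quiet and stands back in the tray, and I never lifted the third.

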